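# Open the folding cupboard door and hang the peg hanger

## Robot

A 6-joint arm with a two-finger parallel gripper is mounted at the origin on the work surface. World frame = base frame: x ahead of the robot, y to its left, z up, the work surface at z = 0. Lengths are in m, angles in rad, forces in N, time in s.
With the tool pointing down it reaches from about 0.275 to 0.725 m from the base axis. Payload 15.9 kg.
Tool frame: the origin (TCP) lies on the centre line of the jaws, within the pads' length; the fingertips stand 22 mm ahead of it and the grasp point (between the pads) lies 3 mm ahead of it (r.finger_overhang is the distance from the TCP to the fingertips, in m); x points along the fingers, y is the direction in which the jaws open and shut, and the axes are right-handed (so a half turn about x gives the same grasp; the last joint's range is limited). The gripper opens to 85 mm and grips with 20 to 120 N. Pads are 22 mm wide; open, the fingers measure 114 mm over their backs; the gripper's body (76 mm by 85 mm) begins 54 mm behind the grasp point. The pads swing forward as they close: fully open they stand 13 mm farther back than shut.
Start: joints at [0, 0.213, -0.034, 1.323, 0, 1.571], TCP at [0.5, -0, 0.253] pointing down, gripper open.
Joint ranges: [-2.98, 2.98], [-0.74, 1.72], [-1.14, 1.35], [-2.1, 2.04], [-1.57, 1.44], [-3.14, 3.14]. Speed limits (rad/s): [1.89, 1.89, 2.39, 2.57, 3.14, 3.14].

## Interface

Orientations are given as a unit quaternion [x, y, z, w].
In Python, from station import r gives the robot as it stands.
- The arm moves only by the tool play_rows, never from a script. Its argument "commands" is one flat list of numbers, 7 for each row, row after row: the turn, a rotation vector about the tool's x, y, z in degrees, then the shift along the tool's x, y, z in cm, then the closure, from 0 (fully open) to 1 (shut). A call has 1 to 8 rows; each row is the pose to reach, as a shift and turn from the pose commanded when the call began, along the tool's axes at that moment; what a row does not reach only later rows make up. A row lasts 1/10 s, in which the tool goes at most 50 mm and 8.59 degrees, less where a joint would pass 70% of its speed; a pose out of reach is approached as far as the arm can. A call with a gripper value outside its range is refused whole. The fingers move at their own pace and stop on an object; the grip force is fixed at half the most. Time passes only in rows, so rows that repeat a pose let the fingers close. It gives the time, the measured TCP pose, the force and the opening at its end, in the units of the state.
- r.get_state(): the state, without advancing time (a new reading comes with each control period).
- r.camera(name): name is "scene" or "side" or "wrist"; returns a dict with "frame" (480x640x3 uint8, red, green, blue), "vfov" (degrees; the focal length in pixels is half the picture's height over the tangent of half this angle, whatever the lens; pixels are square), "cx", "cy" (the principal point, pixels), "dist_coeffs" ([k1, k2, p1, p2, k3] as OpenCV has them; the pictures are not rectified), "world_from_camera" (4x4, takes a point from camera to world coordinates). Camera axes: x right, y up, looking along -z (the intrinsics and any distortion apply to the point x, -y, -z); pixel columns grow to the right and rows downward; lengths in m; the calibration is good to about 2 mm. A picture is of the moment at which its call begins. There is no depth.
- r.close_job(): hands the job in, once; it reports no verdict.
Trained networks look in a picture, given as the dict that the camera call returned (one of the last four; its "shot" number tells which), for a name from the list of things; names that differ only in an ending like _2 or _b are one class to them, and where a whole thing is asked for, a point or a joint stands for the part that bears it (a point fixed in the world has none). Each returns a list of dicts, best first, with "confidence" (0 to 1); they miss things now and then, are a little off and sometimes report something else, mostly with a low value. They report only what shows in the picture. A call takes as long as a camera call. They do not tell look-alikes from the thing itself.
- r.find_in(picture, label): "box" ([left, top, right, bottom] as shares, 0 to 1, of the picture: columns of its width, rows of its height, round what is visible of it).
The state is a dict: "time_s": time; "qpos": joint angles; "qd": joint speeds; "tau": joint torques, N m; "position": TCP position; "ee_rot": TCP orientation; "force": force on the tool from outside, world axes, zero at the start; "wrist_torque": the same for the moment, N m; "finger_gap": finger opening in m.
Only numpy, scipy, OpenCV 4.12 (cv2) and the standard library are available. Lean on these libraries where they do the work, as an engineer would, in place of code of your own. Each camera call takes 0.05 s, during which the arm holds its last target. There are 200 camera calls.

## Task

Get the small airing cupboard ready for use: pull its two-panel folding door out by the steel handle and fold the panels together until they are fully home and stay there by themselves. Then pick up the grey peg hanger and hang it astride the steel rail across the cupboard's opening, level, clear of the folded door, and let go; leave the other things where they are.

Things in the scene. Friction and masses are not known exactly. Their poses are not given: they have to be found in the camera images.
- cupboard: Open-topped white cupboard. Origin: on the table, midway along its 260 mm opening, in the plane of the hinge line (inner face of the shut door). x points into it, away from the robot; y along the opening to the hinged jamb. Side walls y +-131 to 145, x 0 to 200, 180 mm high; floor 18 mm thick; cross rail at the back. Outside the jamb a grey end cheek: y 176 to 192, x -150 to 200, 260 mm high.
- door (a joint): Angle q (rad) of the jamb panel about its upright hinge: 0 shut (start), 1.42 firm stop, fully home. A spring holds it shut (6 N at the handle to start it) and shuts it again if let go below about 0.65; beyond, its drag (0.2 N m) keeps it where it is left. Pushing sideways on the leading panel takes 2 to 5 N up to the stop. The end cheek leaves a hand no room on the handle beyond about 0.9.
- door_hinge (a point): Point on the hinge line at the jamb (cupboard frame x = 0, y = 130 mm), 100 mm above the table.
- door_fold (a point): Top of the fold line between the two equal panels (each 130 mm wide, 12 mm thick, 24 to 180 mm above the table), on their inner faces. Folding goes outwards, towards the robot: in the cupboard's frame the fold lies at x = -130 sin q, y = 130 - 130 cos q mm; the leading panel's far edge runs along the track at x = 0, y = 130 - 260 cos q mm.
- leaf: Leading panel of the folding door, 130 mm wide, 12 mm thick; origin on the fold line (inner face) at table height, y points from the panel's far edge to the fold, -x out of its outer face, z up. It is light to push when the hand travels with one spot of the panel; a hand that slides along the face wedges by friction and feels much more.
- leaf_edge (a point): Upper corner of the leading panel's far edge (on the inner face), 180 mm above the table; runs along the opening as the door folds.
- handle_grip (a point): Grip point, 150 mm above the table, on the axis of the upright steel bow handle on the jamb panel's outer face, 100 mm from the hinge line, 30 mm from the fold; turns with that panel. Bar 12 mm thick, axis 38 mm off the outer face (50 mm off the hinge plane), 86 to 166 mm above the table, with a stub to the panel at each end. x to the inside, y along the panel to the hinge, z up.
- rail_mid (a point): Middle of the axis of the steel rail (14 mm thick, 165 mm above the table, 25 mm behind the hinge plane) that runs along the cupboard's y from wall to wall (262 mm). With the door folded, about the stretch from y = -130 to +70 mm is free.
- hanger: Grey plastic peg hanger, about 0.2 kg: an inverted U standing on its legs. 100 mm long (its y); 42 mm wide over the legs (its x), 70 mm over the small pegs on them (22 mm up); 84 mm high plus a grip ridge. 34 mm between the legs, open below and at both ends, with a V seat inside the crown. Origin: centre of the underside, z up. Either way round will do.
- hanger_seat (a point): The apex of the V seat inside the crown, 80 mm above the hanger's underside; when hung on the rail it comes about 9 mm above the rail's axis.
- hanger_grip (a point): Centre of the upper part of the grip ridge (14 mm thick in the hanger's x, 70 mm long in its y, 84 to 116 mm above the underside), 106 mm above the underside.
- spray_bottle: Orange spray bottle, 72 mm across, 205 mm high; origin under its centre. Bystander.
- peg_pot: White ceramic pot, 90 mm across, 90 mm high; origin under its centre. Bystander.
- scoop: Aluminium scoop, 60 x 85 x 35 mm with a 90 mm handle; origin under the bowl. Bystander.
- jar: Clear jar with a steel cap, 76 mm across, 100 mm high, inside the cupboard; origin under its centre. Bystander.
- softener: White bottle, 80 mm across, 210 mm high; origin under its centre. Bystander.
- soap_box: Cardboard box 70 x 110 x 45 mm; origin under its centre. Bystander.
There are look-alikes about, which are no part of the job. What is shaped like the hanger but pink or yellow is not meant.

How it is judged:
By the outcome, as a careful person would: the job done as asked, in the order asked, and still so for the second after the job is handed in, with the robot touching nothing.
It also fails if it takes over 67 s, if anything falls off the work surface, if the arm or the gripper's body presses on something with over 40 N, if the wrist force passes 120 N, or if a joint passes its speed limit or range.

## Working session

There is one attempt and no reset: what is moved stays moved. The work goes in short steps, Python scripts to look and compute and a tool call to move; the robot and the scene stay as the last step left them, time stands still between calls to the robot, and variables do not carry over. Pictures are saved under pics/ and viewed, about 8 in all and at most 12, crops included, and the job is handed in when it is done.

Besides the shell and the picture viewer there is one more tool, called by a JSON object that holds its "api" and its "payload", one argument or row to a line. play_rows: Moves the arm, as the interface text tells. Its arguments: {"type":"object","properties":{"commands":{"type":"array","items":{"type":"number"}}},"required":["commands"]}

```bash
mkdir -p pics; ls
cat > h.py <<'E'
from station import r
import numpy as np, cv2
from scipy.spatial.transform import Rotation as R
def K(c):
    f=240/np.tan(np.radians(c["vfov"])/2); return np.array([[f,0,c["cx"]],[0,f,c["cy"]],[0,0,1.]])
F=np.diag([1,-1,-1.])
def ray(c,px):
    u=cv2.undistortPoints(np.array([[px]],float),K(c),np.array(c["dist_coeffs"],float))[0,0]
    T=np.array(c["world_from_camera"]); d=T[:3,:3]@(F@np.array([u[0],u[1],1])); return T[:3,3],d/np.linalg.norm(d)
def atz(c,px,z):
    o,d=ray(c,px); return o+d*(z-o[2])/d[2]
def proj(c,P):
    T=np.array(c["world_from_camera"]); p=(np.atleast_2d(P)-T[:3,3])@T[:3,:3]@F
    return cv2.projectPoints(p,np.zeros(3),np.zeros(3),K(c),np.array(c["dist_coeffs"],float))[0][:,0]
def box(c,l):
    return [(round(d["confidence"],2),[round(b*s) for b,s in zip(d["box"],(640,480,640,480))]) for d in r.find_in(c,l)]
def save(c,n,crop=None,k=1):
    im=c["frame"][:,:,::-1]
    if crop: a,b,e,f=crop; im=im[b:f,a:e]
    if k!=1: im=cv2.resize(im,None,fx=k,fy=k,interpolation=cv2.INTER_CUBIC)
    cv2.imwrite("pics/"+n,im)
E
python3 - <<'E'
from h import *
for n in("scene","side","wrist"):
    c=r.camera(n); save(c,n+"0.png"); print(n,c["vfov"],np.round(c["world_from_camera"],3).tolist())
    for l in("cupboard","door","leaf","leaf_edge","handle_grip","rail_mid","hanger","jar","spray_bottle","peg_pot","scoop","softener","soap_box"): print(l,box(c,l))
print(r.get_state())
a=cv2.imread("pics/scene0.png");
E
```

```text
pics
scene 55.0569408197605 [[0.381, -0.682, 0.624, 1.207], [0.924, 0.271, -0.268, -0.325], [0.013, 0.679, 0.734, 1.01], [0.0, 0.0, 0.0, 1.0]]
cupboard [(0.73, [300, 187, 483, 395]), (0.3, [203, 283, 248, 318])]
door [(0.89, [306, 250, 410, 317])]
leaf [(0.92, [311, 265, 358, 318]), (0.19, [114, 267, 157, 311])]
leaf_edge [(0.75, [308, 264, 358, 314])]
handle_grip [(0.8, [304, 250, 409, 317])]
rail_mid [(0.78, [299, 187, 484, 396]), (0.71, [204, 283, 245, 319])]
hanger [(0.94, [200, 284, 248, 320]), (0.9, [180, 239, 213, 292]), (0.74, [168, 202, 209, 247])]
jar [(0.9, [378, 316, 406, 362])]
spray_bottle [(0.86, [197, 322, 246, 397])]
peg_pot [(0.96, [398, 189, 448, 210])]
scoop [(0.86, [125, 352, 200, 394]), (0.53, [308, 265, 360, 316])]
softener [(0.73, [449, 160, 487, 222])]
soap_box [(0.73, [111, 267, 157, 310]), (0.62, [308, 267, 357, 314])]
side 48.029535310823604 [[-0.983, -0.142, 0.119, 0.661], [0.186, -0.767, 0.614, 0.939], [0.004, 0.625, 0.78, 1.311], [0.0, 0.0, 0.0, 1.0]]
cupboard [(0.6, [189, 211, 334, 356])]
door [(0.68, [273, 217, 292, 285])]
leaf [(0.56, [273, 215, 276,
[... 1093 characters left out ...]
oap_box []
{'time_s': 2.1, 'qpos': array([-1.21424854e-05,  2.12897480e-01, -3.43701904e-02,  1.32349594e+00,
        9.89170788e-06,  1.57080159e+00]), 'qd': array([ 8.20351070e-04, -8.13367029e-04, -1.90890243e-04, -3.93350106e-05,
        6.44114477e-04, -5.27477654e-05]), 'tau': array([-4.00868284e-04, -6.85957289e+01,  4.87326694e+01,  1.25096041e-03,
       -8.35718583e-05, -4.43062504e-05]), 'position': array([ 5.00001100e-01, -3.16705062e-06,  2.53318941e-01]), 'ee_rot': array([ 0.500015  ,  0.49998994, -0.4999937 ,  0.50000135]), 'force': array([-0.4386509 ,  0.80489329,  0.12922189]), 'wrist_torque': array([ 0.00705588, -0.01455536,  0.00092683]), 'finger_gap': 0.08570078440155972}
```

View pics/scene0.png

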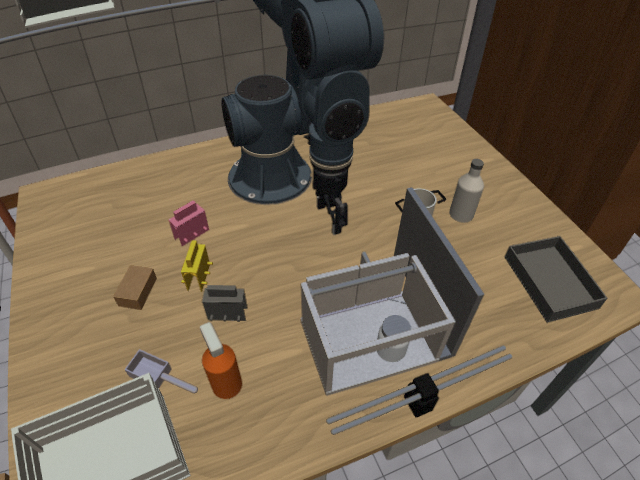

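View pics/side0.png

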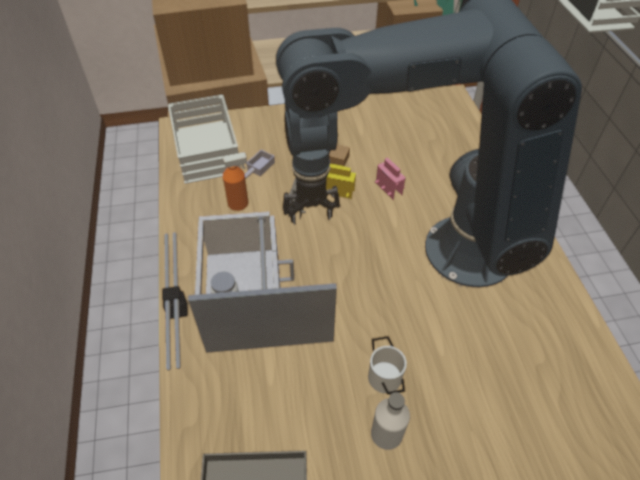

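Scene view: the grey hanger is at (224,302). The look-alikes are pink at (188,222) and yellow at (196,266). The cupboard is at about (380,310), with the cheek at (435,265). I'm enlarging the cupboard and the grey hanger to read corner pixels.

Run:
```python
import cv2,numpy as np
a=cv2.imread("pics/scene0.png")[180:400,190:490]
a=cv2.resize(a,None,fx=2.6,fy=2.6,interpolation=cv2.INTER_CUBIC)
for u in range(200,490,20): cv2.line(a,(int((u-190)*2.6),0),(int((u-190)*2.6),5 if u%100 else 14),(0,0,255),1)
for v in range(180,400,20): cv2.line(a,(0,int((v-180)*2.6)),(5 if v%100 else 14,int((v-180)*2.6)),(0,0,255),1)
cv2.imwrite("pics/crop1.png",a)
```

```text
(no output)
```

View pics/crop1.png

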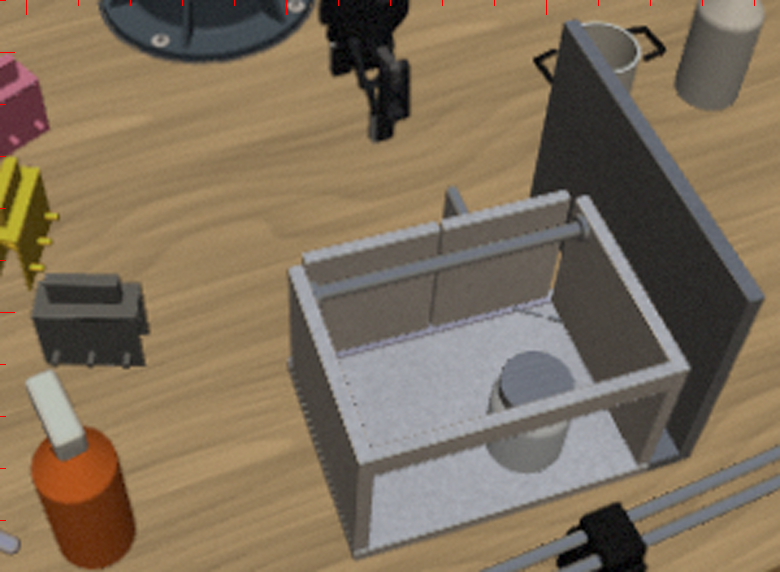

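```bash
cat >> h.py <<'E'
def place(p,P):
    c,s=np.cos(p[2]),np.sin(p[2]); P=np.atleast_2d(P)
    return np.c_[p[0]+c*P[:,0]-s*P[:,1],p[1]+s*P[:,0]+c*P[:,1],P[:,2]]
E
python3 - <<'E'
from h import *
from scipy.optimize import least_squares
c=r.camera("scene")
M=np.array([[200,-145,180],[200,145,180],[0,-145,180],[0,145,180],[-150,176,260],[200,192,260],[200,-145,0]])/1e3
X=np.array([[358,466],[690,370],[289,270],[592,198],[562,25],[763,296],[355,556]])/2.6+[190,180]
f=lambda p:(proj(c,place(p,M))-X).ravel()
s=least_squares(f,[0.75,0,0],loss="soft_l1"); print(s.x,np.round(s.fun.reshape(-1,2),1).tolist())
np.save("cup.npy",s.x)
w=r.camera("wrist"); im=w["frame"].copy()
for q,col in((s.x,(0,255,0)),):
    for P in np.vstack([[0,-.13,.18],[0,0,.18],[0,.13,.18],[-.05,.03,.15],[-.05,.03,.166],[-.012,-.13,.18],[-.012,.13,.18],[0.025,0,.165]]):
        u=proj(w,place(q,P))[0]; cv2.circle(im,(int(u[0]),int(u[1])),3,col,-1)
w2=dict(w); w2["frame"]=im; 
im2=c["frame"].copy()[275:330,190:260][:,:,::-1]
cv2.imwrite("pics/w1.png",np.hstack([im[:,:,::-1][:, 240:], cv2.resize(im2,(400,314)).repeat(1,0) if 0 else cv2.copyMakeBorder(cv2.resize(im2,(400,314),interpolation=cv2.INTER_CUBIC),0,166,0,0,cv2.BORDER_CONSTANT)]))
E
```

```text
[ 0.61721867  0.03216575 -0.08474945] [[0.2, -0.1], [0.6, -0.2], [-0.8, -0.7], [-1.5, -1.1], [0.4, -1.4], [1.6, 0.9], [-0.8, 2.8]]
```

View pics/w1.png

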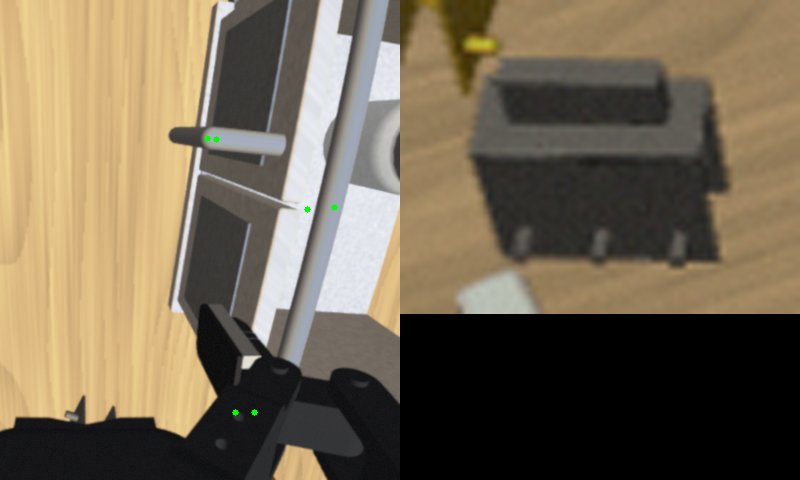

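Grey hanger confirmed in the crop: an inverted U with a ridge, three pegs per side, dark grey, unlike the pink and yellow ones. The projected fold, handle and rail points fall on their features in the wrist view, so the cupboard fit is good. Next I fit the hanger and plan the approach to the handle.

```bash
cat >> h.py <<'E'
cup=np.load("cup.npy")
def rot(phi):  # tool down, jaw axis (tool y) at world angle phi
    y=np.array([np.cos(phi),np.sin(phi),0]); x=np.array([0,0,-1.]); return R.from_matrix(np.c_[x,y,np.cross(x,y)])
def plan(targets,st=None):
    """targets: (grasp-point xyz, jaw angle); prints turn deg, shift cm in tool axes"""
    s=st or r.get_state(); R0=R.from_quat(s["ee_rot"]); p0=s["position"]
    for g,phi in targets:
        best=min((rot(phi+k*np.pi) for k in(0,1)),key=lambda q:(R0.inv()*q).magnitude())
        tcp=np.array(g)+[0,0,.003]
        print(np.round((R0.inv()*best).as_rotvec(degrees=True),1).tolist(),np.round(R0.inv().apply(tcp-p0)*100,2).tolist())
E
python3 - <<'E'
from h import *
from scipy.optimize import least_squares
c=r.camera("scene")
M=np.array([[21,-50,84],[21,50,84],[-21,50,84],[21,-50,0],[21,50,0],[-7,-35,116],[-7,35,116]])/1e3
X=np.array([[75,155],[298,152],[310,82],[107,257],[318,262],[98,60],[260,60]])/5.714+[190,275]
f=lambda p:(proj(c,place(p,M))-X).ravel()
s=least_squares(f,[0.6,-.2,-.4],loss="soft_l1"); print("hanger",s.x,np.round(s.fun.reshape(-1,2),1).tolist())
np.save("han.npy",s.x)
q=box(c,"jar")[0][1]; j=atz(c,[(q[0]+q[2])/2,q[1]+10],.1); d=j[:2]-cup[:2]; cs,sn=np.cos(cup[2]),np.sin(cup[2])
print("jar cup",d@[cs,sn],d@[-sn,cs])
t=r.get_state(); print(R.from_quat(t["ee_rot"]).as_matrix().round(2).tolist(),t["time_s"])
g=place(cup,[-.05,.03,.150])[0]; print(g)
plan([(g+[0,0,.09],cup[2]+np.pi/2),(g,cup[2]+np.pi/2)])
E
```

```text
hanger [ 0.50002868 -0.27883338 -0.38342575] [[-1.2, -0.2], [0.3, 0.7], [-0.1, -0.8], [-1.0, 0.8], [0.5, 0.3], [0.4, -0.5], [0.5, -0.3]]
jar cup 0.12279715678522797 0.038018807686674184
[[-0.0, 1.0, -0.0], [-0.0, -0.0, -1.0], [-1.0, -0.0, 0.0]] 2.3
[0.56993757 0.06629048 0.15      ]
[-85.1, -0.0, 0.0] [1.03, 7.0, -6.63]
[-85.1, -0.0, 0.0] [10.03, 7.0, -6.63]
```

{"api": "play_rows", "payload": {
  "commands": [-85.1,0,0,1.0,7.0,-6.6,0,-85.1,0,0,1.0,7.0,-6.6,0,-85.1,0,0,1.0,7.0,-6.6,0,-85.1,0,0,1.0,7.0,-6.6,0,-85.1,0,0,1.0,7.0,-6.6,0,-85.1,0,0,1.0,7.0,-6.6,0,-85.1,0,0,1.0,7.0,-6.6,0,-85.1,0,0,1.0,7.0,-6.6,0]
}}

```text
time_s: 3.1
position: [0.57, 0.066, 0.2432]
ee_rot: [0.128, 0.695, -0.128, 0.695]
force: [0.1, 0.2, -0.5]
finger_gap: 0.0854
```

Run:
```python
from h import *
g=place(cup,[-.05,.03,.150])[0]
s=r.get_state();print(s["qpos"].round(2),s["ee_rot"])
plan([(g+[0,0,.07],cup[2]+np.pi/2),(g,cup[2]+np.pi/2)])
c=r.camera("wrist"); print(box(c,"handle_grip"),proj(c,place(cup,[[-.05,.03,.15],[-.05,.03,.166],[0,0,.18],[.025,.02,.165],[-.012,.03,.18]])).round().tolist())
save(c,"w2.png")
```

```text
[0.12 0.37 0.15 1.35 0.   0.48] [ 0.1281669   0.69545088 -0.12819041  0.6953334 ]
[-16.0, -0.0, 0.0] [2.02, 0.02, -0.01]
[-16.0, -0.0, 0.0] [9.02, 0.02, -0.01]
[(0.93, [106, 216, 525, 386])] [[324.0, 255.0], [324.0, 264.0], [297.0, 368.0], [343.0, 380.0], [344.0, 337.0]]
```

View pics/w2.png

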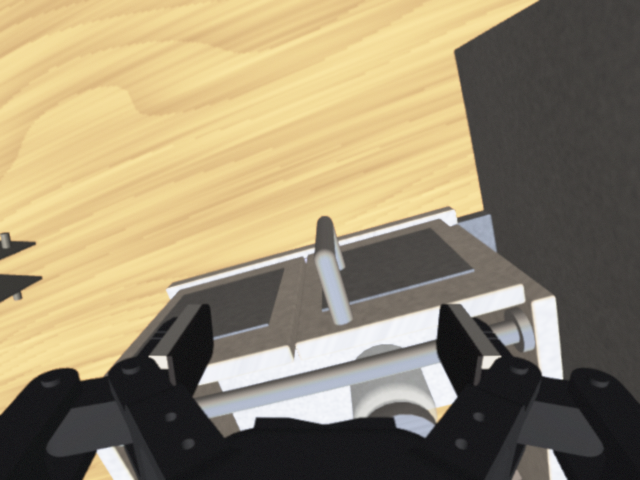

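Wrist view: the handle bar's top end is at about (325,255), as predicted, and the rail sits about 9 px closer than predicted. So I shift the cupboard 3 mm towards the robot, then descend and grip.

Run:
```python
from h import *
cup[0]-=.003; np.save("cup.npy",cup)
print(proj(r.camera("wrist"),place(cup,[[-.05,.03,.166],[0,0,.18],[.025,.02,.165],[0,.131,.18]])).round().tolist())
g=place(cup,[-.05,.03,.150])[0]
plan([(g+[0,0,.08],cup[2]+np.pi/2),(g,cup[2]+np.pi/2)])
```

```text
[[322.0, 259.0], [296.0, 364.0], [341.0, 376.0], [530.0, 303.0]]
[-16.6, -0.0, 0.0] [1.03, -0.09, -0.29]
[-16.6, -0.0, 0.0] [9.03, -0.09, -0.29]
```

{"api": "play_rows", "payload": {
  "commands": [-16.3,0,0,1.0,0,-0.2,0,-16.3,0,0,1.0,0,-0.2,0,-16.3,0,0,5.0,0,-0.2,0,-16.3,0,0,9.0,0,-0.2,0,-16.3,0,0,9.0,0,-0.2,0.3,-16.3,0,0,9.0,0,-0.2,1,-16.3,0,0,9.0,0,-0.2,1,-16.3,0,0,9.0,0,-0.2,1]
}}

```text
time_s: 4.05
position: [0.5692, 0.0669, 0.1553]
ee_rot: [0.031, 0.705, -0.031, 0.707]
force: [-0.4, 0.3, 0.0]
finger_gap: 0.0284
```

{"api": "play_rows", "payload": {
  "commands": [0,0,0,0,0,0,1,0,0,0,0,0,0,1,0,0,0,0,0,0,1]
}}

```text
time_s: 4.35
position: [0.5689, 0.0669, 0.1547]
ee_rot: [0.031, 0.706, -0.03, 0.707]
force: [-0.6, 2.3, 8.8]
finger_gap: 0.0106
```

```bash
cat > arc.py <<'E'
from h import *
import sys
qs=[float(a) for a in sys.argv[2:]]; q0=float(sys.argv[1])
s=r.get_state(); R0=R.from_quat(s["ee_rot"]); p0=s["position"]; h=place(cup,[0,.13,0])[0]; h[2]=p0[2]
for q in qs:
    D=R.from_rotvec([0,0,-(q-q0)])
    print(np.round((R0.inv()*D*R0).as_rotvec(degrees=True),1).tolist(),np.round(R0.inv().apply(h+D.apply(p0-h)-p0)*100,1).tolist())
E
python3 arc.py 0 .06 .12 .18 .24 .30 .36 .42 .48; python3 -c "
from h import *;print(place(cup,[-.05,.03,.15]))"
```

```text
[3.4, -0.0, -0.0] [-0.0, 0.3, -0.6]
[6.9, -0.0, -0.0] [-0.0, 0.6, -1.2]
[10.3, -0.0, -0.0] [-0.0, 1.0, -1.7]
[13.8, -0.0, -0.0] [-0.0, 1.4, -2.2]
[17.2, -0.0, -0.0] [-0.0, 1.9, -2.7]
[20.6, -0.0, -0.0] [-0.0, 2.3, -3.2]
[24.1, -0.0, -0.1] [-0.0, 2.8, -3.6]
[27.5, -0.0, -0.1] [-0.0, 3.3, -4.0]
[[0.56693757 0.06629048 0.15      ]]
```

{"api": "play_rows", "payload": {
  "commands": [3.4,0,0,0,0.3,-0.6,1,6.9,0,0,0,0.6,-1.2,1,10.3,0,0,0,1.0,-1.7,1,13.8,0,0,0,1.4,-2.2,1,17.2,0,0,0,1.9,-2.7,1,20.6,0,0,0,2.3,-3.2,1,24.1,0,0,0,2.8,-3.6,1,27.5,0,0,0,3.3,-4.0,1]
}}

```text
time_s: 5.15
position: [0.5317, 0.1029, 0.1547]
ee_rot: [0.199, 0.678, -0.199, 0.679]
force: [-0.9, -3.9, 10.4]
finger_gap: 0.0108
```

```bash
python3 arc.py .48 .53 .58 .63 .68 .73 .78 .82 .86
```

```text
[2.9, -0.0, -0.0] [-0.0, 0.2, -0.5]
[5.7, -0.0, -0.0] [-0.0, 0.5, -1.0]
[8.6, -0.0, -0.0] [-0.0, 0.8, -1.4]
[11.5, -0.0, -0.0] [-0.0, 1.1, -1.9]
[14.3, -0.0, -0.0] [-0.0, 1.5, -2.3]
[17.2, -0.0, -0.0] [-0.0, 1.8, -2.7]
[19.5, -0.0, -0.0] [-0.0, 2.1, -3.1]
[21.8, -0.0, -0.0] [-0.0, 2.5, -3.4]
```

{"api": "play_rows", "payload": {
  "commands": [2.9,0,0,0,0.2,-0.5,1,5.7,0,0,0,0.5,-1.0,1,8.6,0,0,0,0.8,-1.4,1,11.5,0,0,0,1.1,-1.9,1,14.3,0,0,0,1.5,-2.3,1,17.2,0,0,0,1.8,-2.7,1,19.5,0,0,0,2.1,-3.1,1,21.8,0,0,0,2.5,-3.4,1]
}}

```text
time_s: 5.95
position: [0.5161, 0.1424, 0.1546]
ee_rot: [0.323, 0.628, -0.323, 0.63]
force: [-6.4, -3.5, 13.2]
finger_gap: 0.0111
```

{"api": "play_rows", "payload": {
  "commands": [0,0,0,0,0,0,1,0,0,0,0,0,0,0.3,0,0,0,0,0,0,0.3,0,0,0,0,0,0,0.3,0,0,0,0,0,0,0.3,0,0,0,0,0,0,0.3]
}}

```text
time_s: 6.55
position: [0.5159, 0.1423, 0.1533]
ee_rot: [0.322, 0.629, -0.322, 0.629]
force: [-0.5, 0.5, 0.3]
finger_gap: 0.0598
```

Withdrawing upward, then looking at the door.

{"api": "play_rows", "payload": {
  "commands": [0,0,0,-3,0,0,0.3,0,0,0,-7,0,0,0.3,0,0,0,-10,0,0,1,0,0,0,-10,0,0,1,0,0,0,-10,0,0,1]
}}

```text
time_s: 7.05
position: [0.5161, 0.1424, 0.2535]
ee_rot: [0.323, 0.629, -0.322, 0.63]
force: [0.5, 0.2, -1.3]
finger_gap: 0.0167
```

Run:
```python
from h import *
for n in("wrist","scene"):
    c=r.camera(n); im=c["frame"].copy()
    for q,col in((.75,(255,0,0)),(.85,(0,255,0))):
        P=place(cup,[[-.13*np.sin(q),.13-.13*np.cos(q),.18],[0,.13-.26*np.cos(q),.18],[0,.13,.18]])
        cv2.polylines(im,[proj(c,P).round().astype(int)],False,col,1)
    c["frame"]=im
    if n=="wrist": a=im
    else: b=cv2.resize(im[180:400,280:500],(480,480),interpolation=cv2.INTER_CUBIC)
s=r.get_state(); print(s["position"],s["qpos"].round(2))
cv2.imwrite("pics/d1.png",cv2.resize(np.hstack([a,b])[:,:,::-1],(800,343)))
```

```text
[0.51541279 0.14226754 0.25221704] [0.27 0.29 0.06 1.34 0.   1.22]
```

View pics/d1.png

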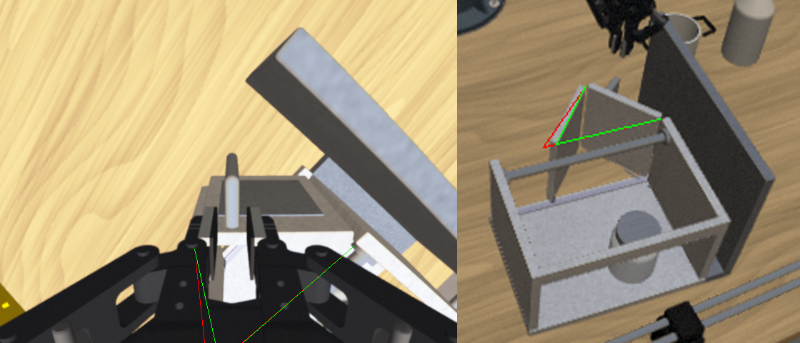

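Scene part: the leaf runs from (583,85) to (552,145), along the green q=0.85 line, so the door has stayed at about 0.85. Next is pushing the leaf, with the closed fingers following one spot on it.

```bash
cat > leaf.py <<'E'
from h import *
import sys
def tgt(q,off,z,s=.09):
    p=np.array([-.13*np.sin(q)+s*np.sin(q)-np.cos(q)*off,.13-.13*np.cos(q)-s*np.cos(q)-np.sin(q)*off,z])
    return place(cup,p)[0],q+cup[2]
off,z=float(sys.argv[1]),float(sys.argv[2])
plan([tgt(float(q),off,z) for q in sys.argv[3:]])
E
python3 leaf.py .043 .253 .85; python3 leaf.py .043 .163 .85
```

```text
[-8.1, -0.0, 0.1] [-0.38, -5.94, 14.51]
[-8.1, -0.0, 0.1] [8.62, -5.93, 14.52]
```

{"api": "play_rows", "payload": {
  "commands": [-8.1,0,0,-0.4,-5.9,14.5,1,-8.1,0,0,-0.4,-5.9,14.5,1,-8.1,0,0,-0.4,-5.9,14.5,1,-8.1,0,0,-0.4,-5.9,14.5,1,-8.1,0,0,3,-5.9,14.5,1,-8.1,0,0,6,-5.9,14.5,1,-8.1,0,0,8.6,-5.9,14.5,1,-8.1,0,0,8.6,-5.9,14.5,1]
}}

```text
time_s: 7.95
position: [0.5501, -0.0094, 0.1634]
ee_rot: [0.276, 0.653, -0.278, 0.648]
force: [-0.2, -0.2, 0.1]
finger_gap: 0.0001
```

```bash
python3 leaf.py .034 .163 .85;python3 leaf.py .0265 .163 .85 .92 .99 1.06 1.13 1.2 1.26 1.32 1.38 1.42 1.46
```

```text
[0.0, -0.3, 0.3] [-0.27, 0.98, 0.19]
[0.0, -0.3, 0.3] [-0.27, 1.73, 0.19]
[-4.0, -0.3, 0.3] [-0.27, 2.51, -0.55]
[-8.0, -0.3, 0.3] [-0.27, 3.37, -1.31]
[-12.0, -0.3, 0.2] [-0.27, 4.29, -2.11]
[-16.0, -0.3, 0.2] [-0.27, 5.28, -2.93]
[-20.0, -0.3, 0.2] [-0.27, 6.33, -3.77]
[-23.5, -0.3, 0.2] [-0.27, 7.27, -4.5]
[-26.9, -0.3, 0.2] [-0.28, 8.25, -5.25]
[-30.4, -0.3, 0.2] [-0.28, 9.26, -5.99]
[-32.6, -0.4, 0.2] [-0.28, 9.95, -6.5]
[-34.9, -0.4, 0.2] [-0.28, 10.65, -7.0]
```

{"api": "play_rows", "payload": {
  "commands": [0,0,0,0,1.0,0.1,1,0,0,0,0,1.7,0.1,1,-4,0,0,0,2.5,-0.5,1,-8,0,0,0,3.4,-1.3,1,-12,0,0,0,4.3,-2.1,1,-16,0,0,0,5.3,-2.9,1,-20,0,0,0,6.3,-3.8,1,-23.5,0,0,0,7.3,-4.5,1]
}}

```text
time_s: 8.75
position: [0.575, 0.0745, 0.1686]
ee_rot: [0.138, 0.693, -0.138, 0.694]
force: [-1.5, -1.3, -0.3]
finger_gap: -0.0
```

```bash
python3 leaf.py .0265 .163 1.26 1.3 1.34 1.38 1.42 1.45 1.48
```

```text
[0.2, 0.1, -0.0] [0.26, -0.24, -0.3]
[-2.1, 0.1, -0.0] [0.26, 0.55, -0.49]
[-4.4, 0.1, -0.0] [0.26, 1.36, -0.68]
[-6.7, 0.1, -0.0] [0.26, 2.18, -0.87]
[-9.0, 0.1, -0.0] [0.26, 3.01, -1.05]
[-10.7, 0.1, -0.0] [0.26, 3.65, -1.18]
[-12.4, 0.1, -0.0] [0.26, 4.28, -1.32]
```

{"api": "play_rows", "payload": {
  "commands": [-2.1,0,0,0,0.6,-0.5,1,-4.4,0,0,0,1.4,-0.7,1,-6.7,0,0,0,2.2,-0.9,1,-9.0,0,0,0,3.0,-1.0,1,-10.0,0,0,0,3.3,-1.1,1,-10.0,0,0,0,3.6,-1.1,1]
}}

```text
time_s: 9.35
position: [0.5775, 0.1089, 0.1673]
ee_rot: [0.076, 0.703, -0.08, 0.703]
force: [-11.1, -29.6, 12.1]
finger_gap: 0.0004
```

```bash
cat > q.py <<'E'
from h import *
a=[]
for n in("scene","side"):
    c=r.camera(n); im=c["frame"].copy()
    for q,col in((1.3,(255,0,0)),(1.42,(0,255,0))):
        P=place(cup,[[0,.13,.18],[-.13*np.sin(q),.13-.13*np.cos(q),.18],[0,.13-.26*np.cos(q),.18]])
        cv2.polylines(im,[(proj(c,P)*16).round().astype(int)],False,col,1,cv2.LINE_AA,4)
    x,y={"scene":(330,190),"side":(240,210)}[n]
    a.append(cv2.resize(im[y:y+120,x:x+120],(400,400),interpolation=cv2.INTER_CUBIC))
import sys
cv2.imwrite("pics/"+sys.argv[1],np.hstack(a)[:,:,::-1])
E
python3 q.py q1.png; python3 leaf.py .0265 .163 1.42
```

```text
[0.8, -0.0, 0.3] [0.14, -0.22, 0.0]
```

View pics/q1.png

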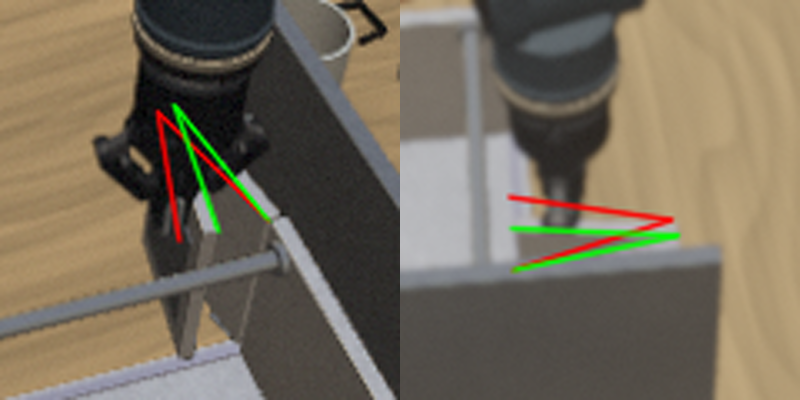

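At q≈1.42 the green line lies on the leaf's inner edge (scene crop (215,230)), and the 30 N reaction shows the stop. Backing off and rising.

{"api": "play_rows", "payload": {
  "commands": [0,0,0,0,-1.5,0,1,0,0,0,0,-4,0,1,0,0,0,0,-6,0,1,0,0,0,-4,-6,0,1,0,0,0,-8,-6,0,0.3,0,0,0,-12,-6,0,0.3]
}}

```text
time_s: 10.05
position: [0.5643, 0.0516, 0.2888]
ee_rot: [0.078, 0.703, -0.078, 0.703]
force: [1.3, 0.5, 0.5]
finger_gap: 0.0283
```

Run:
```python
from h import *
han=np.load("han.npy"); print(han)
g=place(han,[0,0,.106])[0]
plan([(g+[0,0,.14],han[2]),(g+[0,0,.002],han[2])])
s=r.get_state(); print(s["qpos"].round(2),s["position"],s["force"])
c=r.camera("scene"); w,x=box(c,"door"),box(c,"leaf"); print(w,x)
```

```text
[ 0.50002868 -0.27883338 -0.38342575]
[-80.7, 0.0, -0.0] [3.97, -33.65, 0.98]
[-80.7, 0.0, -0.0] [17.77, -33.66, 0.98]
[0.09 0.35 0.24 1.46 0.   0.31] [0.56428482 0.05163281 0.28883564] [1.29105485 0.49093081 0.52604618]
[(0.82, [371, 221, 415, 302])] [(0.69, [375, 225, 396, 298])]
```

{"api": "play_rows", "payload": {
  "commands": [-80.7,0,0,0,-33.6,1.0,0,-80.7,0,0,0,-33.6,1.0,0,-80.7,0,0,0,-33.6,1.0,0,-80.7,0,0,0,-33.6,1.0,0,-80.7,0,0,0,-33.6,1.0,0,-80.7,0,0,4.0,-33.6,1.0,0,-80.7,0,0,4.0,-33.6,1.0,0,-80.7,0,0,4.0,-33.6,1.0,0]
}}

```text
time_s: 11.0
position: [0.4989, -0.2808, 0.2446]
ee_rot: [-0.308, 0.637, 0.31, 0.635]
force: [-0.6, -0.1, -0.5]
finger_gap: 0.0855
```

{"api": "play_rows", "payload": {
  "commands": [-11.4,0,0,0,0,0,0.2,-11.4,0,0,0,0,0,0.2,-11.4,0,0,0,0,0,0.2]
}}

```text
time_s: 11.3
position: [0.5003, -0.278, 0.2463]
ee_rot: [-0.369, 0.603, 0.37, 0.603]
force: [-0.3, 0.2, 1.3]
finger_gap: 0.0685
```

Run:
```python
from h import *
han=np.load("han.npy"); c=r.camera("wrist"); im=c["frame"].copy()
def L(P,col,cl=True): cv2.polylines(im,[(proj(c,place(han,P))*16).round().astype(int)],cl,col,1,cv2.LINE_AA,4)
L(np.array([[7,35,116],[7,-35,116],[-7,-35,116],[-7,35,116]])/1e3,(0,255,0))
L(np.array([[21,50,84],[21,-50,84],[-21,-50,84],[-21,50,84]])/1e3,(255,0,0))
c["frame"]=im; save(c,"h1.png")
g=place(han,[0,0,.106])[0]; plan([(g+[0,0,.002],han[2])]); s=r.get_state(); print(s["position"],s["time_s"],s["qpos"].round(2))
```

```text
[-5.1, 0.0, -0.1] [13.55, -0.02, -0.11]
[ 0.50048728 -0.27786792  0.24650823] 11.35 [-0.51  0.37  0.16  1.36  0.   -1.61]
```

View pics/h1.png

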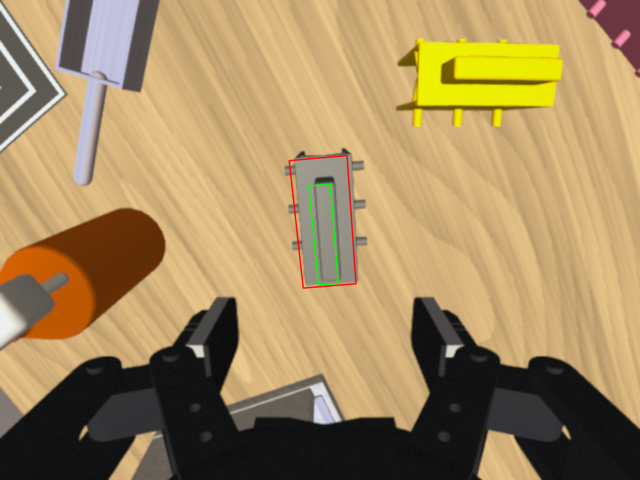

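Wrist view: the grey hanger's ridge is at (325,230) and the fit is about 2° off in yaw, so the turn needed is about -3°. The spray bottle at (90,270) is clear. Descending and gripping.

{"api": "play_rows", "payload": {
  "commands": [-3,0,0,4.5,0,-0.1,0.2,-3,0,0,9,0,-0.1,0.2,-3,0,0,12,0,-0.1,0.2,-3,0,0,13.3,0,-0.1,0.2,-3,0,0,13.3,0,-0.1,0.2,-3,0,0,13.3,0,-0.1,1,-3,0,0,13.3,0,-0.1,1,-3,0,0,13.3,0,-0.1,1]
}}

```text
time_s: 12.15
position: [0.5012, -0.2792, 0.1157]
ee_rot: [-0.386, 0.593, 0.384, 0.593]
force: [-0.1, -0.5, -0.2]
finger_gap: 0.0248
```

{"api": "play_rows", "payload": {
  "commands": [0,0,0,0,0,0,1,0,0,0,0,0,0,1,0,0,0,0,0,0,1,0,0,0,0,0,0,1,0,0,0,0,0,0,1]
}}

```text
time_s: 12.65
position: [0.5009, -0.2789, 0.1152]
ee_rot: [-0.386, 0.593, 0.385, 0.593]
force: [-0.6, 0.8, 6.9]
finger_gap: 0.0132
```

{"api": "play_rows", "payload": {
  "commands": [0,0,0,-2,0,0,1,0,0,0,-6,0,0,1,0,0,0,-10,0,0,1,0,0,0,-14,0,0,1,0,0,0,-18,0,0,1,0,0,0,-20,0,0,1,0,0,0,-20,0,0,1,0,0,0,-20,0,0,1]
}}

```text
time_s: 13.45
position: [0.5005, -0.2788, 0.3138]
ee_rot: [-0.385, 0.593, 0.385, 0.593]
force: [-0.6, -0.4, -3.1]
finger_gap: 0.0127
```

Run:
```python
from h import *
han=np.load("han.npy"); s=r.get_state(); Rm=R.from_quat(s["ee_rot"]).as_matrix(); print(s["position"],np.degrees(np.arctan2(Rm[1,1],Rm[0,1])),s["force"],s["qpos"].round(2), Rm[:,0].round(3))
c=r.camera("wrist"); save(c,"h2.png",(160,120,480,480),1.6); c2=r.camera("scene"); print(box(c2,"hanger"),box(c2,"leaf"))
z=s["position"][2]-.003
t=place(cup,[.025,-.03,z])[0]; plan([(t,cup[2])])
```

```text
[ 0.50051543 -0.27879822  0.31384119] 156.00957728768455 [-0.56638505 -0.36546454 -3.10174382] [-0.51  0.37  0.34  1.53  0.   -1.66] [-0.  0. -1.]
[(0.79, [166, 204, 194, 245]), (0.73, [186, 231, 239, 273]), (0.63, [182, 252, 207, 292])] [(0.98, [377, 226, 395, 297])]
[-19.1, 0.0, -0.1] [-0.07, -1.14, 31.01]
```

View pics/h2.png

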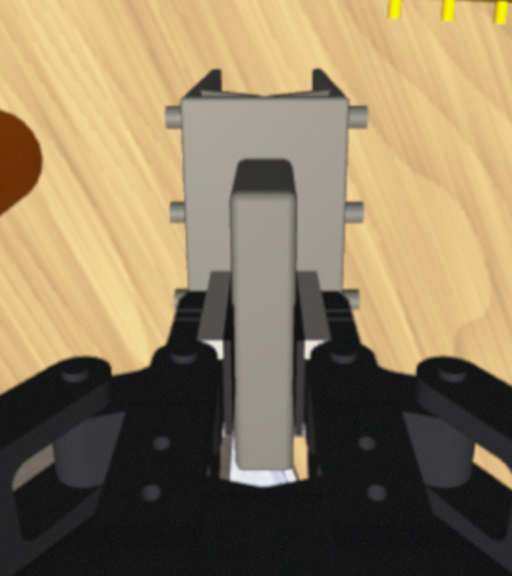

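Hanger held square in the pads: ridge at (263,330), crown level. Carrying it over the rail.

{"api": "play_rows", "payload": {
  "commands": [0,0,0,-2.5,0,3,1,-10,0,0,-2.5,-0.4,8,1,-19.1,0,0,-2.5,-0.8,12,1,-19.1,0,0,-2.5,-1.1,16,1,-19.1,0,0,-2.5,-1.1,20,1,-19.1,0,0,-2.5,-1.1,24,1,-19.1,0,0,-2.5,-1.1,28,1,-19.1,0,0,-2.5,-1.1,31,1]
}}

```text
time_s: 14.45
position: [0.6369, 0.0023, 0.3383]
ee_rot: [-0.478, 0.521, 0.479, 0.52]
force: [-0.5, -0.0, -1.5]
finger_gap: 0.0127
```

{"api": "play_rows", "payload": {
  "commands": [0,0,0,0,0,0,1,0,0,0,0,0,0,1,0,0,0,0,0,0,1]
}}

```text
time_s: 14.75
position: [0.6362, -0.0007, 0.339]
ee_rot: [-0.478, 0.521, 0.478, 0.521]
force: [0.1, 0.2, -1.5]
finger_gap: 0.0129
```

Run:
```python
from h import *
s=r.get_state(); print(s["position"],s["qpos"].round(2))
plan([(place(cup,[.025,-.03,z-.003])[0],cup[2]) for z in(.29,.21)])
P=place(cup,[[.025,-.12,.165],[.025,.10,.165]])
a=[]
for n,(x,y) in(("scene",(290,150)),("side",(180,170))):
    c=r.camera(n); im=c["frame"].copy(); cv2.polylines(im,[(proj(c,P)*16).round().astype(int)],False,(255,0,0),1,cv2.LINE_AA,4)
    Q=s["position"]-[0,0,.1152]; cv2.circle(im,tuple(proj(c,Q)[0].round().astype(int)),1,(0,255,0),-1)
    a.append(cv2.resize(im[y:y+200,x:x+160],(400,500),interpolation=cv2.INTER_CUBIC))
cv2.imwrite("pics/r1.png",np.hstack(a)[:,:,::-1])
```

```text
[ 0.63623647 -0.00067476  0.33899151] [-0.    0.55  0.68  1.7  -0.   -1.49]
[-0.1, -0.0, -0.0] [4.9, -0.03, 0.09]
[-0.1, -0.0, -0.0] [12.9, -0.04, 0.09]
```

View pics/r1.png

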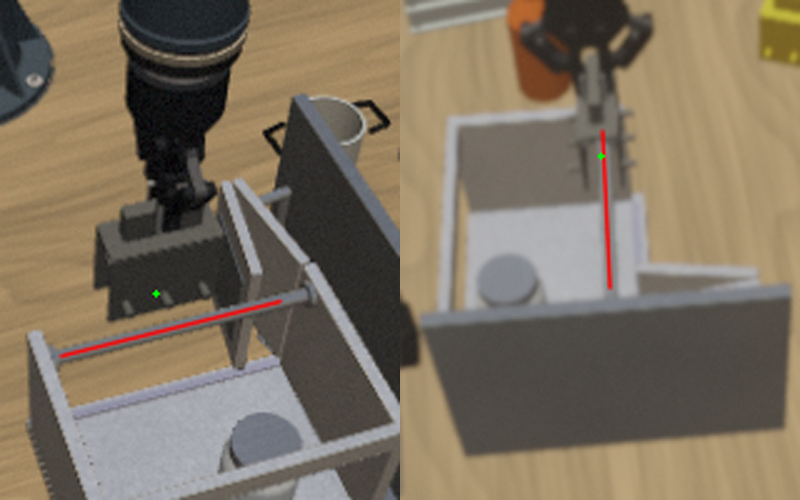

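Both views agree: the red line lies along the rail, the legs straddle it, and the folded door is still home. Lowering.

{"api": "play_rows", "payload": {
  "commands": [0,0,0,3,0,0.1,1,0,0,0,6,0,0.1,1,0,0,0,9,0,0.1,1,0,0,0,11,0,0.1,1,0,0,0,12.2,0,0.1,1,0,0,0,12.7,0,0.1,1,0,0,0,12.7,0,0.1,1]
}}

```text
time_s: 15.55
position: [0.6366, 0.0007, 0.2125]
ee_rot: [-0.478, 0.521, 0.478, 0.521]
force: [0.3, -0.3, -1.3]
finger_gap: 0.0128
```

{"api": "play_rows", "payload": {
  "commands": [0,0,0,0.2,0,0,1,0,0,0,0.3,0,0,1,0,0,0,0.3,0,0,1]
}}

```text
time_s: 15.85
position: [0.6369, 0.001, 0.2097]
ee_rot: [-0.478, 0.521, 0.478, 0.521]
force: [-0.3, 0.5, -1.2]
finger_gap: 0.0128
```

{"api": "play_rows", "payload": {
  "commands": [0,0,0,0.1,0,0,1,0,0,0,0.2,0,0,1,0,0,0,0.2,0,0,1]
}}

```text
time_s: 16.15
position: [0.6371, 0.001, 0.2091]
ee_rot: [-0.479, 0.52, 0.478, 0.522]
force: [-4.6, -0.2, 15.2]
finger_gap: 0.0125
```

Contact came exactly at the predicted height (TCP 0.209). Releasing and rising.

{"api": "play_rows", "payload": {
  "commands": [0,0,0,-0.1,0,0,1,0,0,0,-0.1,0,0,0.4,0,0,0,-0.1,0,0,0.4,0,0,0,-0.1,0,0,0.4,0,0,0,-0.1,0,0,0.4,0,0,0,-0.1,0,0,0.4]
}}

```text
time_s: 16.75
position: [0.6366, 0.001, 0.2082]
ee_rot: [-0.478, 0.521, 0.478, 0.521]
force: [-0.7, 0.6, -0.2]
finger_gap: 0.0514
```

{"api": "play_rows", "payload": {
  "commands": [0,0,0,-2,0,0,0.4,0,0,0,-5,0,0,0.4,0,0,0,-9,0,0,0.4,0,0,0,-13,0,0,0.4,0,0,0,-13,0,-4,0.4,0,0,0,-13,0,-8,0.4,0,0,0,-13,0,-12,0.4,0,0,0,-13,0,-16,0.4]
}}

```text
time_s: 17.55
position: [0.6227, -0.1598, 0.3384]
ee_rot: [-0.478, 0.521, 0.478, 0.521]
force: [0.3, 0.0, 0.7]
finger_gap: 0.0513
```

Run:
```python
from h import *
a=[]
for n,(x,y) in(("scene",(290,150)),("side",(180,170))):
    c=r.camera(n); im=c["frame"].copy()
    q=1.42; P=place(cup,[[0,.13,.18],[-.13*np.sin(q),.13-.13*np.cos(q),.18],[0,.13-.26*np.cos(q),.18]])
    cv2.polylines(im,[(proj(c,P)*16).round().astype(int)],False,(0,255,0),1,cv2.LINE_AA,4)
    H=place(cup,np.array([[x+25,y-30,z] for z in (94,178) for x,y in((21,-50),(21,50),(-21,50),(-21,-50))])/1e3)
    for k in(0,4): cv2.polylines(im,[(proj(c,H[k:k+4])*16).round().astype(int)],True,(255,0,0),1,cv2.LINE_AA,4)
    a.append(cv2.resize(im[y:y+200,x:x+160],(400,500),interpolation=cv2.INTER_CUBIC))
cv2.imwrite("pics/f1.png",np.hstack(a)[:,:,::-1]); print(r.get_state()["position"])
```

```text
[ 0.62223993 -0.16285894  0.33787077]
```

View pics/f1.png

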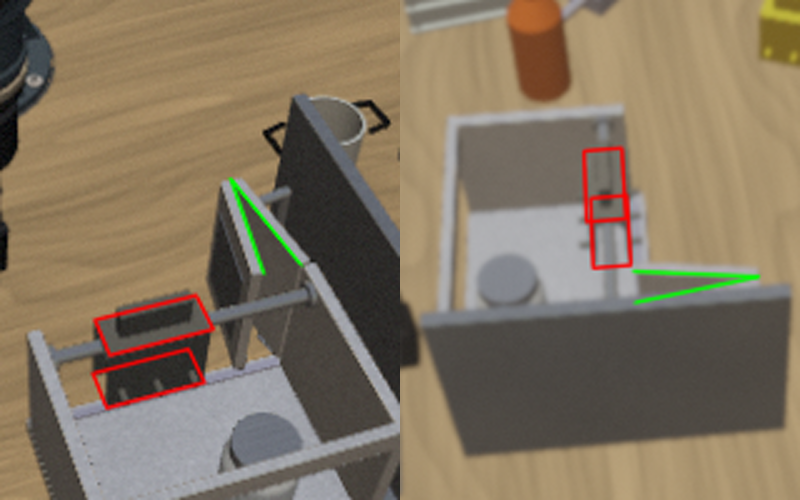

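The hanger sits astride the rail, level, at its predicted outline, and the leaf's inner edge lies on the q=1.42 line. One last zoom to check that the door is right at its stop.

Run:
```python
from h import *
a=[]
for n,(x,y) in(("scene",(370,215)),("side",(268,265))):
    c=r.camera(n); k=8 if n=="scene" else 8; im=cv2.resize(c["frame"][y:y+60,x:x+50],None,fx=k,fy=k,interpolation=cv2.INTER_CUBIC)
    for q,col in((1.34,(255,0,0)),(1.38,(255,255,0)),(1.42,(0,255,0))):
        P=place(cup,[[0,.13,.18],[-.13*np.sin(q),.13-.13*np.cos(q),.18],[0,.13-.26*np.cos(q),.18]])
        cv2.polylines(im,[((proj(c,P)+.5-[x,y])*k*16).round().astype(int)],False,col,1,cv2.LINE_AA,4)
    a.append(im)
cv2.imwrite("pics/f2.png",np.hstack(a)[:,:,::-1])
```

```text
(no output)
```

View pics/f2.png

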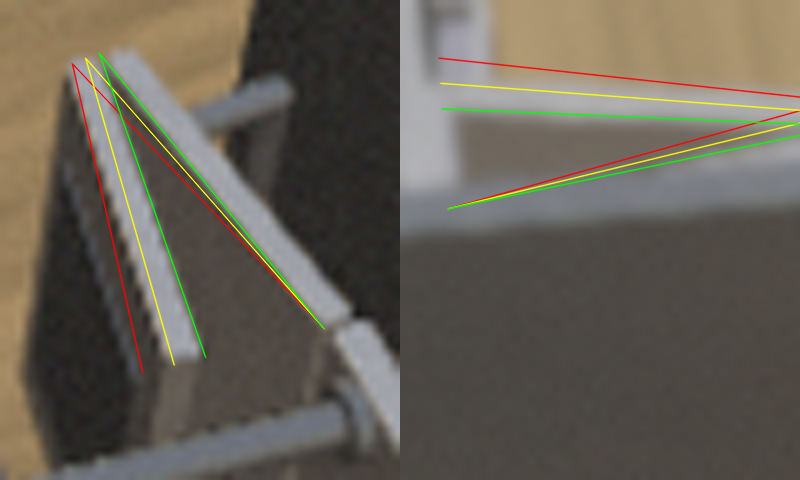

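Zoom: the leaf's inner far corner is at (200,355), next to the green 1.42 line at (205,357) and well past 1.38. The side view agrees. Handing in.

```bash
python3 -c "
from h import *
s=r.get_state(); print(s['time_s'],s['force'].round(1)); print(r.close_job())"
```

```text
17.75 [-0.5  0.3  0.1]
the job is handed in; nothing more can be done
None
```

The door is folded to its stop and the grey hanger hangs on the rail. I handed the job in at 17.75 s of the 67 s allowed.

- **Door:** I pulled it by the handle to about q = 0.85 and let go. I then pushed the leading panel with closed fingers until about 30 N of resistance showed the stop. After the hand left it stayed put, and both cameras put it at about 1.42, give or take 0.01.
- **Hanger:** I lifted the grey one by its ridge and lowered it over the rail. It touched down at the predicted height. After release the last views show it level, astride the rail and clear of the door.
- **Other things:** the gripper is clear of everything and I saw no bystander moved, though I did not measure them again at the end.
- **Disagreements:** the wrist camera put the cupboard about 3 mm nearer than my first fit, so I corrected for that. It also put the hanger's yaw about 2° off the fit, which I corrected before gripping. In the last check the scene and side views differed from the 1.42 line by about 1 pixel, in opposite directions.

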